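# Fetch the riveting anvil from behind the pots

### The job

The small steel anvil stands at the back of the plywood rack, hemmed in by a bottle, a tin and a jar. First clear all three onto the dark wooden side board, standing upright; then fetch the anvil out and set it flat in the middle of the black rubber pad; last, put the bottle, tin and jar back upright, each where it stood at the start. Leave the hole-punch pliers, rivet tray and mallet alone.

Things in the scene. Friction and masses are not known exactly. Their poses are not given: they have to be found in the camera images.
- rack: Fixed plywood tray rack, 176 (its x) by 232 (its y) mm, floor 10 mm thick, origin: centre of the underside at table height. Back wall (at +x) top 40 mm and side walls (at +-y) tops 30 mm above the table, 8 mm thick; open front (-x). Anvil at about x +35, y 0 mm; bottle, tin and jar in varying order left (+35, +63), right (+35, -63) and in front (-36, 0) of it, gaps 3 to 18 mm.
- side_board: Fixed dark wooden board, 240 (its x) by 110 (its y) mm, 12 mm thick, lying on the table to one side of the rack: the side area. Origin: centre of the underside, at table height. It has room for the three containers in a row along its x, 80 mm apart.
- pad: Fixed round black rubber pad, 110 mm diameter, 8 mm thick, lying on the table on the other side of the rack from the side board: where the anvil goes. Origin: centre of the underside, at table height.
- anvil: Loose bright steel riveting anvil, a flat square block 50 by 50 mm, 28 mm high, about 0.45 kg, four dimples in its top. Origin: centre of the underside; x and y along its sides, z up.
- dye_bottle: Loose round white plastic bottle with a paper label: body 46 mm diameter, straight sides up to 78 mm, then a shoulder and a 28 mm diameter black cap, 106 mm high in all; about 0.13 kg. Origin: centre of the underside, z up.
- wax_tin: Loose plain round steel tin: 60 mm diameter, straight sides, 85 mm high; about 0.22 kg. Origin: centre of the underside, z up.
- glue_jar: Loose square amber jar with a paper label: body 46 by 46 mm, straight sides up to 76 mm, with a 36 mm diameter black round lid on top, 95 mm high in all; about 0.18 kg. Origin: centre of the underside; x and y along its sides, z up.
- punch_pliers: Bystander, loose: revolving hole-punch pliers, one red and one black handle, lying flat beyond the rack, 205 mm long (along its own x, handles at -x), 70 mm wide, about 20 mm high. Origin: at table height, near the pivot. Leave alone.
- rivet_tray: Bystander, loose: open clear plastic tray with rivets, 92 by 70 mm, 28 mm high, beyond the work on the left. Origin: centre of the underside. Leave alone.
- mallet: Bystander, loose: mallet lying flat, white plastic head 48 mm diameter and 95 mm long, wooden handle, 255 mm long overall, beyond the work on the right. Origin: at table height below the handle, 31 mm from its end and 200 mm from the head's axis. Leave alone.

How it is judged:
By the outcome, as a careful person would: the job done as asked, in the order asked, and still so for the second after the job is handed in, with the robot touching nothing.
It also fails if it takes over 144 s, if anything falls off the work surface, if the arm or the gripper's body presses on something with over 40 N, if the wrist force passes 120 N, or if a joint passes its speed limit or range.

### The arm

A 7-joint arm with a two-finger parallel gripper is mounted at the origin on the work surface. World frame = base frame: x ahead of the robot, y to its left, z up, the work surface at z = 0. Lengths are in mm, angles in rad, forces in N, time in s.
With the tool pointing down it reaches from about 400 to 875 mm from the base axis. Payload 4.4 kg.
Tool frame: the origin (TCP) lies at the very end of the fingers, on their centre line; the grasp point (between the pads) lies 19 mm behind it; z points along the fingers, y is the line along which they close (so a half turn about z gives the same grasp; the last joint's range is limited). The gripper opens to 85 mm and grips with 20 to 120 N. Pads are 22 mm wide; open, the fingers measure 114 mm over their backs; the gripper's body (76 mm by 85 mm) begins 54 mm behind the grasp point. The pads swing forward as they close: fully open they stand 13 mm farther back than shut.
Start: joints at [1.211, 0.628, 0.038, 1.517, -0.027, 0.996, -0.02], TCP at [188.262, -622.154, 231.313] pointing down, gripper open.
Joint ranges: [-3.06, 3.06], [-0.37, 2.12], [-1.25, 1.32], [0.18, 2.47], [-1.1, 4.24], [0.23, 1.98], [-2.94, 2.94]. Speed limits (rad/s): [2.57, 2.57, 3.14, 3.14, 3.14, 3.14, 3.14].

### API

Orientations are given as [roll, pitch, yaw] about the fixed x, y, z axes, in that order (R = Rz(yaw) Ry(pitch) Rx(roll)).
In Python, from cell import sensors, get_image, camera_params, order gives the robot as it stands.
- The arm moves only by the shell command python3 -m inch 'ROWS' [OPENING]. ROWS is JSON, a list that holds one entry, the list of rows, each a list of 4 numbers: the shift along the tool's x, y, z in cm, then the turn about the tool's z in degrees. A call has 1 to 8 rows; each row is the pose to reach, as a shift and turn from the pose commanded when the call began, along the tool's axes at that moment; what a row does not reach only later rows make up. A row lasts 1/12 s, in which the tool goes at most 41.7 mm and 7.16 degrees, less where a joint would pass 70% of its speed; a pose out of reach is approached as far as the arm can. A call with a gripper value outside its range is refused whole. OPENING is the finger opening in cm, from 0 to 8.54, set as the call begins (- or left out, the last holds). The fingers move at their own pace and stop on an object; the grip force is fixed at half the most. Time passes only in rows, so rows that repeat a pose let the fingers close. It gives the time, the measured TCP pose, the force, the opening and the grip force at its end, in the units of the state.
- sensors.read_state(): the state, without advancing time (a new reading comes with each control period).
- get_image(name): name is "scene" or "top" or "wrist"; returns the picture (384x512x3 uint8, blue, green, red); there is no depth.
- camera_params(name): a dict with "mtx" (3x3 intrinsics, pixels), "rvec" (rotation vector, rad) and "tvec" (3), from world to camera coordinates, as OpenCV has them. Camera axes: x right, y down, z forward; pixel columns grow to the right and rows downward; lengths in mm; the calibration is good to about 2 mm. A picture is of the moment at which its call begins: read the wrist's pose just before it. camera_params takes no time and is no camera call; for the wrist camera it gives the pose at the moment of the call.
- order.finish_job(): hands the job in; it is judged then, once.
The state is a dict: "clock": time; "qpos": joint angles; "qd": joint speeds; "tau": joint torques, N m; "eef_pos": TCP position; "tool_rot": TCP orientation; "force": force on the tool from outside, world axes, zero at the start; "torque": the same for the moment, N m; "width": finger opening in mm; "gripper_force": force on a finger pad.
Only numpy, scipy, OpenCV 4.12 (cv2) and the standard library are available. Lean on these libraries where they do the work, as an engineer would, in place of code of your own. Each camera call takes 0.05 s, during which the arm holds its last target. There are 200 camera calls.

## Working session

There is one attempt and no reset: what is moved stays moved. The work goes in short steps, Python scripts to look and compute and a shell command to move; the robot and the scene stay as the last step left them, time stands still between calls to the robot, and variables do not carry over. Pictures are saved under pics/ and viewed, at most 14 in all, crops included, and the job is handed in when it is done.

```bash
mkdir -p pics; ls
python3 - <<'E'
from cell import sensors,get_image,camera_params
import cv2,numpy as np
a=get_image("top");b=get_image("scene")
cv2.imwrite("pics/a.png",cv2.resize(a,(800,600)));cv2.imwrite("pics/b.png",cv2.resize(b,(800,600)))
s=sensors.read_state();print({k:np.round(v,3).tolist() for k,v in s.items()})
for n in("top","scene"):
  c=camera_params(n);R=cv2.Rodrigues(np.array(c["rvec"]))[0];print(n,np.round(c["mtx"],1).tolist(),(-R.T@np.array(c["tvec"]).ravel()).round(),R.round(2).tolist())
E
```

```text
pics
{'clock': 0.1, 'qpos': [1.211, 0.629, 0.038, 1.518, -0.027, 0.996, -0.02], 'qd': [0.001, -0.003, 0.0, -0.002, 0.0, -0.001, -0.001], 'tau': [0.003, -56.453, 1.23, -19.397, 0.011, 0.005, 0.0], 'eef_pos': [188.083, -621.608, 230.47], 'tool_rot': [-3.14, 0.0, 0.294], 'force': [-0.224, 0.231, 0.337], 'torque': [0.029, 0.01, 0.026], 'gripper_force': 0.0, 'width': 85.008}
top [[346.7, 0.0, 261.4], [0.0, 346.7, 184.3], [0.0, 0.0, 1.0]] [509. -12. 914.] [[0.02, -1.0, -0.01], [-0.99, -0.02, -0.13], [0.13, 0.02, -0.99]]
scene [[471.6, 0.0, 249.9], [0.0, 471.6, 189.7], [0.0, 0.0, 1.0]] [1180. -764.  712.] [[0.8, 0.6, 0.01], [0.36, -0.46, -0.81], [-0.48, 0.65, -0.59]]
```

View pics/a.png

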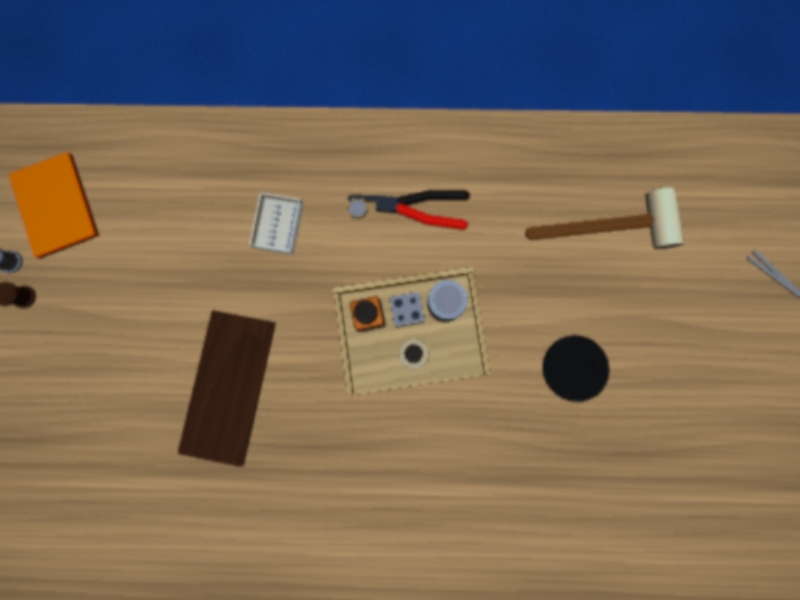

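View pics/b.png

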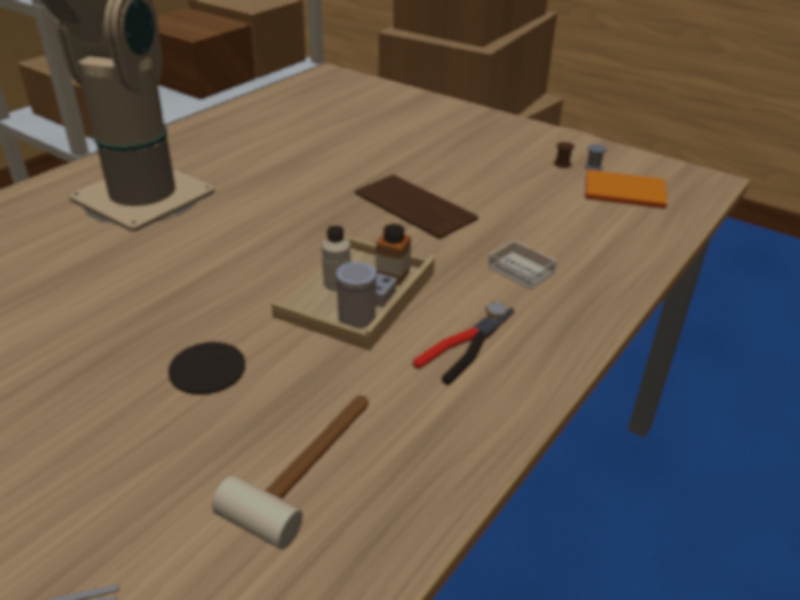

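The top view shows the rack centred near (411,331) in the 800x600 picture. Jar lid is at (366,312), anvil at (407,310), tin at (448,299) and bottle cap at (413,353). The board runs from (212,311) to (243,466), and the pad is at (576,368). The scene view agrees.

```bash
cat > h.py <<'E'
from cell import sensors,get_image,camera_params
import cv2,numpy as np
from scipy.spatial.transform import Rotation as Ro
def w(px,z,c,s=1.0):
    """pixels (scaled by s) -> world xy at height z"""
    R=cv2.Rodrigues(np.array(c["rvec"]))[0];C=-R.T@np.array(c["tvec"]).ravel()
    p=np.atleast_2d(px).astype(float);p=(p+.5)/s-.5 if s!=1 else p
    d=np.c_[(p-c["mtx"][:2,2] if isinstance(c["mtx"],np.ndarray) else p-np.array(c["mtx"])[:2,2])/np.array(c["mtx"])[0,0],np.ones(len(p))]@R
    return (C+d*((z-C[2])/d[:,2])[:,None])[:,:2]
def pose(): 
    s=sensors.read_state();return np.array(s["eef_pos"]),Ro.from_euler("xyz",s["tool_rot"]).as_matrix(),s
def go(t,yaw=None):
    """print shift in tool axes (cm) and turn (deg) to reach t; yaw = desired world yaw deg of tool x"""
    p,R,s=pose();print("shift cm",(R.T@(np.array(t)-p)/10).round(2),end=" ")
    y=np.degrees(s["tool_rot"][2])
    if yaw is not None: print("turn",round(-(((yaw-y)+90)%180-90),1),end=" ")
    print("yaw now",round(y,1),"q7",s["qpos"][6],"t",s["clock"])
def snap(n,f):
    c=camera_params(n);im=get_image(n);cv2.imwrite("pics/"+f,cv2.resize(im,(800,600),interpolation=cv2.INTER_CUBIC));return im,c
E
python3 - <<'E'
from h import *
c=camera_params("top");s=1.5625
rk=np.r_[w([[333,289],[472,269]],40,c,s),w([[488,375],[350,393]],10,c,s)]
print("rack",rk.round(0).tolist(),rk.mean(0))
bd=w([[212,311],[275,322],[243,466],[179,453]],12,c,s);print("board",bd.round().tolist(),bd.mean(0))
print("pad",w([[576,368]],8,c,s))
for n,p,z in(("jar",[366,312],105),("anvil",[407,310],38),("tin",[448,299],95),("bottle",[413,353],116),("pliers",[410,205],10),("tray",[276,223],20),("malhead",[665,217],45)):print(n,w([p],z,c,s).round(1))
p,R,S=pose();print(R.round(2).tolist())
c=camera_params("wrist");Rw=cv2.Rodrigues(np.array(c["rvec"]))[0];print(R.T@(-Rw.T@np.array(c["tvec"]).ravel()-p),(Rw@R).round(2).tolist(),np.array(c["mtx"]).round())
E
```

```text
rack [[617.0, 124.0], [654.0, -101.0], [483.0, -132.0], [449.0, 95.0]] [550.93831409  -3.44299922]
board [[580.0, 331.0], [564.0, 224.0], [330.0, 264.0], [348.0, 370.0]] [455.36293152 297.0713736 ]
pad [[ 497.13919661 -276.61090738]]
jar [[575.4  63.5]]
anvil [[585.4   3.3]]
tin [[598.3 -59.7]]
bottle [[515.7  -8.1]]
pliers [[768.6   2.2]]
tray [[730.8 228.6]]
malhead [[ 744.8 -415.6]]
[[0.96, 0.29, -0.0], [0.29, -0.96, 0.0], [-0.0, -0.0, -1.0]]
[  83.31337034    0.54181629 -142.65935793] [[-0.0, 1.0, 0.0], [-0.95, -0.0, -0.32], [-0.32, -0.0, 0.95]] [[270.   0. 253.]
 [  0. 270. 192.]
 [  0.   0.   1.]]
```

```bash
python3 -c "
from h import *
go([560,0,250],9.5)"
python3 -m inch '[[[18,-16,-1,3],[18,-16,-1,3],[18,-16,-1,3],[36,-32,-2,7],[36,-32,-2,7],[36,-32,-2,7],[36,-32,-2,7],[36,-32,-2,7]]]' 8.5
python3 -m inch '[[[9,-8,0,0],[18,-16,0,0],[18,-16,0,0],[18,-16,0,0],[18,-16,0,0],[18,-16,0,0],[18,-16,0,0],[18,-16,0,0]]]'
python3 -c "
from h import *
go([560,0,250],9.5)"
```

```text
shift cm [ 53.6  -48.73  -1.87] turn 7.3 yaw now 16.8 q7 -0.020007008631179313 t 0.1
clock: 0.77
eef_pos: [362.9, -336.3, 245.1]
tool_rot: [-3.141, 0.0, 0.171]
force: [0.9, -0.5, -0.1]
width: 84.8
gripper_force: 0.0
clock: 1.43
eef_pos: [513.3, -147.6, 244.6]
tool_rot: [-3.141, 0.0, 0.177]
force: [-0.4, 0.6, -1.6]
width: 84.8
gripper_force: 0.0
shift cm [  7.19 -13.71  -0.53] turn 0.6 yaw now 10.1 q7 -1.156751986548552 t 1.4333
```

```bash
python3 -m inch '[[[7.2,-13.7,-0.5,0.5],[7.2,-13.7,-0.5,0.5],[7.2,-13.7,-0.5,0.5],[7.2,-13.7,-0.5,0.5],[7.2,-13.7,-0.5,0.5],[7.2,-13.7,-0.5,0.5],[7.2,-13.7,-0.5,0.5]]]'
python3 -c "
from h import *
im,c=snap('wrist','c.png');import pickle;pickle.dump(c,open('c.pkl','wb'))
go([560,0,250],9.5)"
```

```text
clock: 2.02
eef_pos: [559.2, -5.1, 249.9]
tool_rot: [3.14, 0.002, 0.16]
force: [0.5, 0.4, 0.6]
width: 85.2
gripper_force: 0.0
shift cm [ 0.17 -0.54 -0.01] turn -0.4 yaw now 9.1 q7 -1.4496759886473014 t 2.0667
```

View pics/c.png

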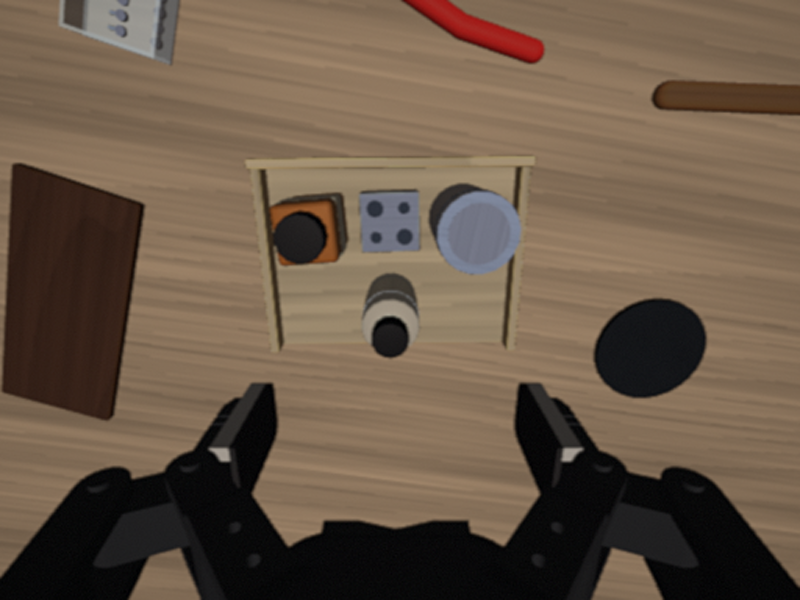

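The wrist view is clear. In the 800x600 picture: jar lid (300,238), shoulder corners (271,207), (335,200), (341,262), (277,265); anvil top (360,191)-(421,252); tin top (479,232); cap (390,337); board and pad are both visible.

```bash
python3 -c "
from h import *
import pickle;c=pickle.load(open('c.pkl','rb'));s=1.5625
W=lambda p,z:w(p,z,c,s)
def q(n,p,z):
  a=W(p,z);d=[np.degrees(np.arctan2(*(a[(i+1)%4]-a[i])[::-1])).round(1) for i in range(4)];print(n,a.round(0).tolist(),a.mean(0).round(1),d)
q('jarsh',[[271,207],[335,200],[341,262],[277,265]],86)
q('anvil',[[360,191],[419,190],[421,251],[361,253]],38)
q('board',[[13,164],[143,205],[110,419],[3,391]],12)
r=W([[247,161],[534,157]],40);print('rackback',r,np.degrees(np.arctan2(*(r[0]-r[1])[::-1]))-90)
for n,p,z in(('jarlid',[300,238],105),('tin',[479,232],95),('bottle',[390,337],116),('pad',[651,348],8)):print(n,W([p],z).round(1))
print('rackfront',W([[277,350],[511,348]],30))
"
```

```text
jarsh [[593.0, 90.0], [605.0, 45.0], [560.0, 36.0], [551.0, 83.0]] [577.1  63.5] [np.float64(-74.8), np.float64(-167.9), np.float64(101.9), np.float64(9.7)]
anvil [[609.0, 32.0], [618.0, -16.0], [568.0, -26.0], [558.0, 24.0]] [588.4   3.6] [np.float64(-79.9), np.float64(-167.9), np.float64(101.1), np.float64(8.5)]
board [[582.0, 331.0], [564.0, 222.0], [333.0, 264.0], [350.0, 371.0]] [457.2 296.7] [np.float64(-99.1), np.float64(169.7), np.float64(80.9), np.float64(-9.7)]
rackback [[ 618.16470625  123.39001151]
 [ 657.29671725 -100.79467026]] 9.901369198134887
jarlid [[577.8  63.9]]
tin [[600.  -58.7]]
bottle [[519.3  -7.9]]
pad [[ 501.1 -274.7]]
rackfront [[ 450.8576271    90.82880058]
 [ 488.11650371 -127.686302  ]]
```

```bash
python3 -m inch '[[[-4.2,-0.2,4,-0.5],[-4.2,-0.2,8,-0.5],[-4.2,-0.2,11,-0.5],[-4.2,-0.2,11,-0.5],[-4.2,-0.2,11,-0.5],[-4.2,-0.2,11,-0.5]]]'
python3 -c "
from h import *
go([517.5,-8,52],10)"
```

```text
clock: 2.57
eef_pos: [519.9, -8.7, 141.8]
tool_rot: [3.141, -0.003, 0.17]
force: [0.2, -0.2, -0.1]
width: 85.2
gripper_force: 0.0
shift cm [-0.25 -0.11  8.98] turn -0.3 yaw now 9.7 q7 -1.4405115455214121 t 2.5667
```

```bash
python3 -m inch '[[[-0.2,-0.1,3,0],[-0.2,-0.1,6,0],[-0.2,-0.1,9,0],[-0.2,-0.1,9,0],[-0.2,-0.1,9,0]]]'
python3 -m inch '[[[0,0,0,0],[0,0,0,0],[0,0,0,0],[0,0,0,0],[0,0,0,0],[0,0,0,0],[0,0,0,0]]]' 3.5
python3 -m inch '[[[0,0,0,0],[0,0,0,0],[0,0,-2,0],[0,0,-5,0],[0,0,-9,0],[0,0,-12,0],[0,0,-12,0],[0,0,-12,0]]]'
python3 -c "
from h import *
a=np.radians(-9.7);u=np.array([np.cos(a),np.sin(a)])
for k in(-80,0,80):print(np.array([456.3,297])+k*u)
go([535,283,172],-9.7)"
```

```text
clock: 2.98
eef_pos: [517.3, -7.1, 51.4]
tool_rot: [3.141, -0.001, 0.171]
force: [0.3, -0.9, 0.3]
width: 84.9
gripper_force: 0.0
clock: 3.57
eef_pos: [517.7, -7.0, 52.3]
tool_rot: [3.141, -0.004, 0.171]
force: [-1.0, 0.4, 9.6]
width: 44.5
gripper_force: 59.9
clock: 4.23
eef_pos: [517.5, -6.8, 172.5]
tool_rot: [3.141, -0.005, 0.172]
force: [-0.3, -0.4, -1.8]
width: 44.7
gripper_force: 61.9
[377.44372247 310.47915037]
[456.3 297. ]
[535.15627753 283.52084963]
shift cm [  6.67 -28.26   0.07] turn 19.5 yaw now 9.8 q7 -1.4413150011527192 t 4.2333
```

```bash
python3 -m inch '[[[0.5,-2,0,0],[1.2,-5,0,0],[2,-8.5,0,0],[2.9,-12.2,0,0],[3.8,-16.2,0,0],[4.7,-20,0,0],[5.5,-23.5,0,0],[6.2,-26.3,0,0]]]'
python3 -m inch '[[[0.4,-1.5,0,0],[0.5,-2,3,0],[0.5,-2,6,0],[0.5,-2,9,0],[0.5,-2,11,0],[0.5,-2,11,0],[0.5,-2,11,0],[0.5,-2,11,0]]]'
python3 -c "
from h import *
go([535,283.5,54.5],10)"
```

```text
clock: 4.9
eef_pos: [530.4, 266.3, 168.5]
tool_rot: [-3.141, 0.003, 0.175]
force: [0.4, 0.7, -1.2]
width: 44.4
gripper_force: 61.9
clock: 5.57
eef_pos: [534.2, 283.0, 60.7]
tool_rot: [3.141, -0.0, 0.171]
force: [0.5, -0.9, -1.1]
width: 44.6
gripper_force: 63.0
shift cm [ 0.09 -0.04  0.62] turn -0.2 yaw now 9.8 q7 -1.9135902879531703 t 5.5667
```

```bash
python3 -m inch '[[[0,0,0.3,0],[0,0,0.6,0],[0,0,0.6,0],[0,0,0.6,0],[0,0,0.6,0]]]'
python3 -m inch '[[[0,0,0,0],[0,0,0,0],[0,0,0,0],[0,0,0,0],[0,0,0,0],[0,0,0,0],[0,0,0,0]]]' 8.5
python3 -m inch '[[[0,0,-1,0],[0,0,-3,0],[0,0,-6,0],[0,0,-10,0],[0,0,-12,0],[0,0,-12,0],[0,0,-12,0]]]'
python3 -c "
from h import *
go([577,63.7,172],11)"
```

```text
clock: 5.98
eef_pos: [533.9, 283.6, 54.5]
tool_rot: [-3.141, -0.0, 0.172]
force: [0.2, -1.3, -1.1]
width: 44.7
gripper_force: 63.1
clock: 6.57
eef_pos: [533.9, 283.5, 54.2]
tool_rot: [-3.142, -0.0, 0.172]
force: [-0.6, 0.1, -0.4]
width: 84.8
gripper_force: 0.0
clock: 7.15
eef_pos: [534.6, 283.9, 176.2]
tool_rot: [-3.14, -0.003, 0.172]
force: [0.1, -0.6, -0.8]
width: 85.2
gripper_force: 0.0
shift cm [ 0.41 22.42  0.39] turn -1.2 yaw now 9.8 q7 -1.9149926258924486 t 7.15
```

```bash
python3 -m inch '[[[0.1,3,0,-0.5],[0.2,7,0,-1],[0.2,11,0,-1],[0.3,15,0,-1],[0.4,19,0,-1],[0.4,22.4,0.5,-1],[0.4,22.4,0.5,-1],[0.4,22.4,0.5,-1]]]'
python3 -m inch '[[[0,0,3,0],[0,0,6,0],[0,0,9,0],[0,0,10,0],[0,0,10,0],[0,0,10,0]]]'
python3 -c "
from h import *
go([577,63.7,50],11)"
```

```text
clock: 7.82
eef_pos: [575.0, 60.0, 167.6]
tool_rot: [3.141, 0.004, 0.183]
force: [-0.1, 1.2, -0.0]
width: 85.0
gripper_force: 0.0
clock: 8.32
eef_pos: [575.7, 64.5, 69.0]
tool_rot: [-3.141, 0.001, 0.19]
force: [0.9, 0.6, -0.0]
width: 85.2
gripper_force: 0.0
shift cm [0.11 0.11 1.9 ] turn -0.1 yaw now 10.9 q7 -1.5406786791148386 t 8.3167
```

```bash
python3 -m inch '[[[0.1,0.1,1.2,0],[0.1,0.1,1.9,0],[0.1,0.1,1.9,0],[0.1,0.1,1.9,0]]]'
python3 -m inch '[[[0,0,0,0],[0,0,0,0],[0,0,0,0],[0,0,0,0],[0,0,0,0],[0,0,0,0],[0,0,0,0]]]' 3.5
python3 -m inch '[[[0,0,0,0],[0,0,0,0],[0,0,-2,0],[0,0,-5,0],[0,0,-9,0],[0,0,-12,0],[0,0,-12,0],[0,0,-12,0]]]'
python3 -c "
from h import *
go([456.3,297,170],11)"
```

```text
clock: 8.65
eef_pos: [577.2, 62.6, 50.3]
tool_rot: [-3.142, 0.0, 0.189]
force: [-0.2, 0.5, -0.6]
width: 84.8
gripper_force: 0.0
clock: 9.23
eef_pos: [577.9, 62.9, 50.8]
tool_rot: [-3.142, -0.002, 0.189]
force: [-0.2, 1.4, 5.9]
width: 45.3
gripper_force: 61.8
clock: 9.9
eef_pos: [577.9, 62.6, 171.5]
tool_rot: [3.141, -0.003, 0.189]
force: [-0.2, 0.1, -2.5]
width: 45.4
gripper_force: 61.9
shift cm [ -7.54 -25.31   0.12] turn -0.2 yaw now 10.8 q7 -1.5366814530142183 t 9.9
```

```bash
python3 -m inch '[[[-0.6,-2,0,0],[-1.5,-5,0,0],[-2.5,-8.5,0,0],[-3.6,-12.2,0,0],[-4.7,-15.8,0,0],[-5.8,-19.3,0,0],[-6.7,-22.5,0,0],[-7.3,-24.5,0,0]]]'
python3 -m inch '[[[-0.2,-0.8,0,0],[-0.2,-0.8,3,0],[-0.2,-0.8,6,0],[-0.2,-0.8,9,0],[-0.2,-0.8,11,0],[-0.2,-0.8,11,0],[-0.2,-0.8,11,0],[-0.2,-0.8,11,0]]]'
python3 -c "
from h import *
go([456.3,297,52.6],11)"
```

```text
clock: 10.57
eef_pos: [455.4, 292.7, 167.9]
tool_rot: [-3.141, 0.005, 0.194]
force: [0.6, -0.1, -1.7]
width: 45.2
gripper_force: 61.8
clock: 11.23
eef_pos: [456.6, 296.5, 60.4]
tool_rot: [3.141, -0.0, 0.188]
force: [-0.2, -0.2, -2.4]
width: 45.4
gripper_force: 61.7
shift cm [-0.02 -0.05  0.78] turn -0.2 yaw now 10.8 q7 -1.9899706892155484 t 11.2333
```

```bash
python3 -m inch '[[[0,0,0.4,0],[0,0,0.75,0],[0,0,0.75,0],[0,0,0.75,0],[0,0,0.75,0]]]'
python3 -m inch '[[[0,0,0,0],[0,0,0,0],[0,0,0,0],[0,0,0,0],[0,0,0,0],[0,0,0,0],[0,0,0,0]]]' 8.5
python3 -m inch '[[[0,0,-1,0],[0,0,-3,0],[0,0,-6,0],[0,0,-10,0],[0,0,-12,0],[0,0,-12,0],[0,0,-12,0]]]'
python3 -c "
from h import *
go([599,-59,172],10)"
```

```text
clock: 11.65
eef_pos: [456.1, 297.2, 53.1]
tool_rot: [-3.141, -0.001, 0.189]
force: [-0.1, 0.3, -2.9]
width: 45.1
gripper_force: 61.7
clock: 12.23
eef_pos: [456.0, 297.1, 52.7]
tool_rot: [-3.142, -0.0, 0.189]
force: [-0.2, -0.4, -0.3]
width: 84.8
gripper_force: 0.0
clock: 12.82
eef_pos: [456.7, 297.5, 174.5]
tool_rot: [-3.14, -0.003, 0.189]
force: [0.0, -0.9, 0.0]
width: 84.9
gripper_force: 0.0
shift cm [ 7.28 37.69  0.22] turn 0.8 yaw now 10.8 q7 -1.9918695203078853 t 12.8167
```

```bash
python3 -m inch '[[[0.6,3,0,0.5],[1.3,7,0,0.8],[2.1,11,0,0.8],[2.9,15,0,0.8],[3.7,19,0,0.8],[4.5,23,0,0.8],[5.3,27,0,0.8],[6,31,0,0.8]]]'
python3 -m inch '[[[0.7,3.7,0,0],[1.3,6.7,0.2,0],[1.3,6.7,3,0],[1.3,6.7,6,0],[1.3,6.7,9,0],[1.3,6.7,10,0],[1.3,6.7,10,0],[1.3,6.7,10,0]]]'
python3 -c "
from h import *
go([599,-59,50],10)
im,c=snap('wrist','d.png')"
```

```text
clock: 13.48
eef_pos: [572.6, 1.9, 171.3]
tool_rot: [-3.141, 0.003, 0.175]
force: [-0.2, 0.1, -0.3]
width: 84.9
gripper_force: 0.0
clock: 14.15
eef_pos: [597.2, -59.7, 72.2]
tool_rot: [-3.141, 0.002, 0.175]
force: [0.8, -0.0, 0.0]
width: 84.9
gripper_force: 0.0
shift cm [ 0.2  -0.04  2.22] turn 0.0 yaw now 10.0 q7 -1.345721720173707 t 14.15
```

View pics/d.png

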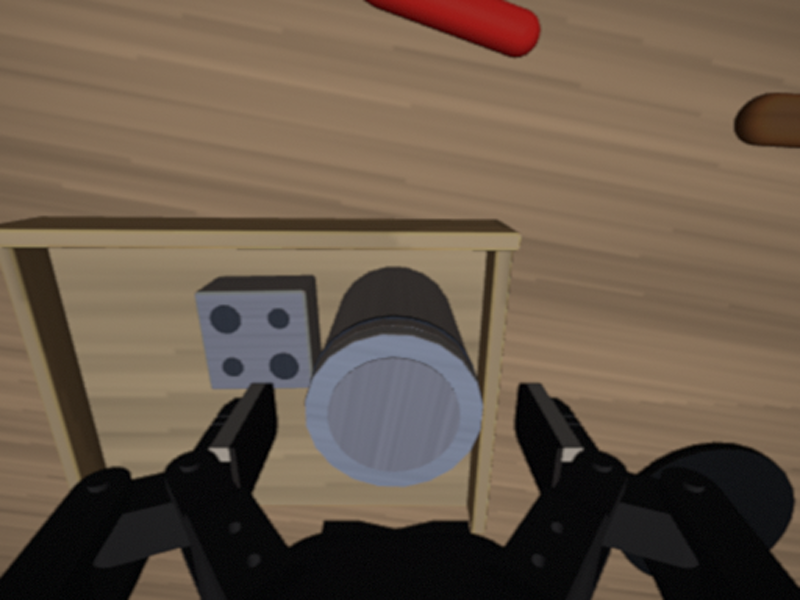

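The tin's rim is centred at about (394,410), midway between the fingers at columns 270 and 520, so I can grip it.

```bash
python3 -m inch '[[[0.2,0,1.2,0],[0.2,0,2.2,0],[0.2,0,2.2,0],[0.2,0,2.2,0]]]'
python3 -m inch '[[[0,0,0,0],[0,0,0,0],[0,0,0,0],[0,0,0,0],[0,0,0,0],[0,0,0,0]]]' 4.8
python3 -m inch '[[[0,0,0,0],[0,0,0,0],[0,0,-2,0],[0,0,-5,0],[0,0,-9,0],[0,0,-12,0],[0,0,-12,0],[0,0,-12,0]]]'
python3 -c "
from h import *
go([378.5,310.5,170],10)"
```

```text
clock: 14.53
eef_pos: [599.1, -59.4, 50.2]
tool_rot: [-3.141, 0.001, 0.175]
force: [-0.4, -0.4, -0.5]
width: 84.8
gripper_force: 0.0
clock: 15.03
eef_pos: [600.2, -59.5, 51.4]
tool_rot: [3.141, -0.001, 0.175]
force: [-0.6, 0.5, 5.8]
width: 58.8
gripper_force: 64.8
clock: 15.7
eef_pos: [600.4, -59.7, 172.0]
tool_rot: [3.141, -0.003, 0.175]
force: [-0.8, 0.7, -2.6]
width: 59.1
gripper_force: 65.3
shift cm [-15.4  -40.32   0.12] turn 0.0 yaw now 10.0 q7 -1.3437431171296912 t 15.7
```

```bash
python3 -m inch '[[[-0.7,-1.9,0,0],[-1.9,-4.9,0,0],[-3.2,-8.4,0,0],[-4.6,-12,0,0],[-6,-15.7,0,0],[-7.4,-19.4,0,0],[-8.8,-23.1,0,0],[-10.2,-26.8,0,0]]]'
python3 -m inch '[[[-1.4,-3.7,0,0],[-2.7,-7.1,0,0],[-3.9,-10.2,0,0],[-4.7,-12.3,0,0],[-5.2,-13.5,0,0],[-5.2,-13.5,2,0],[-5.2,-13.5,5,0],[-5.2,-13.5,8,0]]]'
python3 -m inch '[[[0,0,1.5,0],[0,0,3,0],[0,0,3,0],[0,0,3,0],[0,0,3,0]]]'
python3 -c "
from h import *
go([378.5,310.5,52.5],10)"
```

```text
clock: 16.37
eef_pos: [449.6, 187.2, 168.7]
tool_rot: [3.14, 0.004, 0.175]
force: [0.2, 0.0, -2.2]
width: 59.1
gripper_force: 65.4
clock: 17.03
eef_pos: [376.7, 310.3, 88.8]
tool_rot: [3.141, 0.001, 0.176]
force: [0.4, -0.7, -3.3]
width: 58.8
gripper_force: 65.4
clock: 17.45
eef_pos: [377.5, 310.2, 60.4]
tool_rot: [3.141, 0.001, 0.175]
force: [0.4, -0.4, -2.0]
width: 58.7
gripper_force: 65.4
shift cm [ 0.11 -0.01  0.79] turn 0.0 yaw now 10.0 q7 -2.109625307798111 t 17.45
```

```bash
python3 -m inch '[[[0,0,0.4,0],[0,0,0.8,0],[0,0,0.8,0],[0,0,0.8,0],[0,0,0.8,0]]]'
python3 -m inch '[[[0,0,0,0],[0,0,0,0],[0,0,0,0],[0,0,0,0],[0,0,0,0]]]' 8.5
python3 -m inch '[[[0,0,-1,0],[0,0,-3,0],[0,0,-6,0],[0,0,-10,0],[0,0,-12,0],[0,0,-12,0],[0,0,-12,0]]]'
python3 -c "
from h import *
go([587,3,110],10.5)"
```

```text
clock: 17.87
eef_pos: [378.4, 311.0, 53.3]
tool_rot: [-3.141, -0.002, 0.175]
force: [0.9, -0.0, 5.1]
width: 58.5
gripper_force: 65.5
clock: 18.28
eef_pos: [377.7, 310.4, 52.5]
tool_rot: [3.141, 0.0, 0.175]
force: [-1.1, 0.1, 0.6]
width: 84.9
gripper_force: 0.0
clock: 18.87
eef_pos: [378.3, 311.0, 174.4]
tool_rot: [-3.14, -0.003, 0.175]
force: [-0.0, -0.7, -0.2]
width: 85.2
gripper_force: 0.0
shift cm [15.16 33.98  6.41] turn -0.5 yaw now 10.0 q7 -2.1142948761739886 t 18.8667
```

```bash
python3 -m inch '[[[1.3,3,0,-0.5],[2.9,6.5,0,-0.5],[4.5,10,0,-0.5],[6.1,13.7,0,-0.5],[7.7,17.3,0,-0.5],[9.3,21,0,-0.5],[11,24.6,0,-0.5],[12.6,28.2,0,-0.5]]]'
python3 -m inch '[[[1.3,2.9,0,0],[2.6,5.8,1,0],[2.6,5.8,4,0],[2.6,5.8,6.4,0],[2.6,5.8,6.4,0],[2.6,5.8,6.4,0]]]'
python3 -c "
from h import *
im,c=snap('wrist','e.png');import pickle;pickle.dump(c,open('c.pkl','wb'))
go([587,3,110],10.5)"
```

```text
clock: 19.53
eef_pos: [550.7, 52.7, 171.2]
tool_rot: [-3.141, 0.003, 0.184]
force: [0.3, -0.0, 0.6]
width: 84.7
gripper_force: 0.0
clock: 20.03
eef_pos: [585.1, 2.6, 106.6]
tool_rot: [-3.141, 0.005, 0.184]
force: [0.4, 0.4, 0.1]
width: 85.0
gripper_force: 0.0
shift cm [ 0.05 -0.   -0.18] turn 0.1 yaw now 10.6 q7 -1.4369633186140676 t 20.0833
```

View pics/e.png

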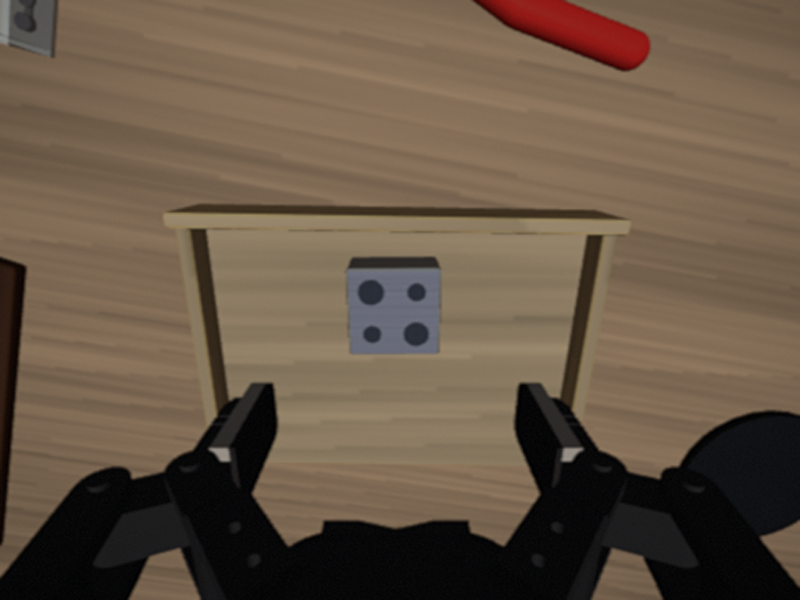

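The anvil is clear of the others, with its top at (348,269)-(440,353), square to and centred between the fingers.

```bash
python3 -c "
from h import *
import pickle;c=pickle.load(open('c.pkl','rb'))
a=w([[348,269],[440,268],[440,353],[350,353]],38,c,1.5625);print(a.mean(0))
t=a.mean(0);go([t[0],t[1],13],10.5)"
```

```text
[588.36689958   3.57788867]
shift cm [ 0.22 -0.03  9.52] turn 0.1 yaw now 10.6 q7 -1.4369633186140676 t 20.0833
```

```bash
python3 -m inch '[[[0.2,0,3,0],[0.2,0,6,0],[0.2,0,8.5,0],[0.2,0,9.5,0],[0.2,0,9.5,0],[0.2,0,9.5,0],[0.2,0,9.5,0]]]'
python3 -m inch '[[[0,0,0,0],[0,0,0,0],[0,0,0,0],[0,0,0,0],[0,0,0,0],[0,0,0,0],[0,0,0,0]]]' 3.8
python3 -m inch '[[[0,0,-0.5,0],[0,0,-1.5,0],[0,0,-2.5,0],[0,0,-2.5,0],[0,0,-2.5,0]]]'
python3 -c "
from h import *
im,c=snap('wrist','f.png')
go([499,-275.5,120],10.5)"
```

```text
clock: 20.67
eef_pos: [590.7, 3.0, 15.6]
tool_rot: [3.141, -0.003, 0.184]
force: [0.7, -1.0, 0.8]
width: 85.0
gripper_force: 0.0
clock: 21.25
eef_pos: [589.9, 3.2, 15.0]
tool_rot: [-3.142, -0.002, 0.184]
force: [-1.3, 0.6, 6.7]
width: 48.8
gripper_force: 64.1
clock: 21.67
eef_pos: [589.8, 2.8, 39.6]
tool_rot: [3.141, -0.002, 0.184]
force: [-0.2, 0.3, -4.0]
width: 48.3
gripper_force: 63.1
shift cm [-13.95  25.72  -8.1 ] turn 0.0 yaw now 10.5 q7 -1.4388703708453248 t 21.7167
```

View pics/f.png

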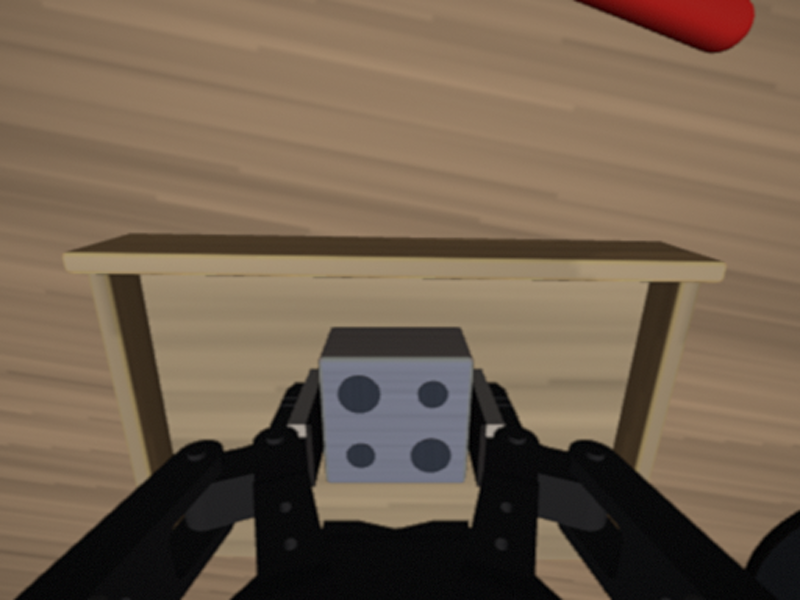

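The anvil is held squarely between the pads (columns 322 to 472) and is off the floor.

```bash
python3 -m inch '[[[0,0,-2,0],[0,0,-5,0],[-0.7,1.3,-8,0],[-1.9,3.6,-8,0],[-3.4,6.4,-8,0],[-5.1,9.5,-8,0],[-6.8,12.8,-8,0],[-8.6,16,-8,0]]]'
python3 -m inch '[[[-1.7,3.2,0,0],[-3.2,5.9,0,0],[-4.3,8,0,0],[-5.2,9.5,0,0],[-5.2,9.6,2,0],[-5.2,9.6,5,0],[-5.2,9.6,8,0],[-5.2,9.6,8.5,0]]]'
python3 -c "
from h import *
go([500,-275.5,13.4],10.5)"
```

```text
clock: 22.38
eef_pos: [532.9, -171.4, 118.3]
tool_rot: [-3.141, 0.001, 0.185]
force: [0.9, -0.4, -4.3]
width: 49.0
gripper_force: 64.4
clock: 23.05
eef_pos: [496.5, -272.4, 29.1]
tool_rot: [-3.136, 0.007, 0.184]
force: [-1.0, 1.0, -4.8]
width: 49.1
gripper_force: 64.7
shift cm [0.29 0.38 1.56] turn 0.0 yaw now 10.5 q7 -0.9920258289165831 t 23.05
```

```bash
python3 -m inch '[[[0,0,0,0],[0,0,0,0],[0,0,0,0]]]'
python3 -c "
from h import *
go([500,-275.5,13.4],10.5)"
```

```text
clock: 23.3
eef_pos: [501.5, -274.6, 35.2]
tool_rot: [3.14, -0.002, 0.184]
force: [0.1, 0.5, -5.1]
width: 48.7
gripper_force: 64.8
shift cm [-0.17  0.06  2.18] turn 0.0 yaw now 10.5 q7 -0.9918277199212817 t 23.3
```

```bash
python3 -m inch '[[[-0.1,0.1,0.8,0],[-0.1,0.1,1.5,0],[-0.1,0.1,1.9,0],[-0.1,0.1,2.1,0],[-0.1,0.1,2.1,0],[-0.1,0.1,2.1,0],[-0.1,0.1,2.1,0]]]'
python3 -m inch '[[[0,0,0,0],[0,0,0,0],[0,0,0,0],[0,0,0,0],[0,0,0,0],[0,0,0,0]]]' 8.5
python3 -m inch '[[[0,0,-1,0],[0,0,-3,0],[0,0,-6,0],[0,0,-10,0],[0,0,-14,0],[0,0,-16,0],[0,0,-16,0],[0,0,-16,0]]]'
python3 -c "
from h import *
im,c=snap('wrist','g.png');import pickle;pickle.dump(c,open('c.pkl','wb'))
go([377.9,310.6,172],10)"
```

```text
clock: 23.88
eef_pos: [499.1, -275.2, 13.0]
tool_rot: [-3.141, 0.001, 0.184]
force: [-2.2, 1.8, 3.0]
width: 48.8
gripper_force: 65.7
clock: 24.38
eef_pos: [499.5, -275.3, 12.6]
tool_rot: [3.141, -0.0, 0.184]
force: [0.7, 0.6, -0.4]
width: 84.8
gripper_force: 0.0
clock: 25.05
eef_pos: [500.1, -275.6, 174.6]
tool_rot: [3.139, -0.003, 0.184]
force: [-0.5, -0.3, -0.2]
width: 85.0
gripper_force: 0.0
shift cm [ -1.21 -59.8    0.09] turn 0.5 yaw now 10.5 q7 -0.9738979786914446 t 25.1
```

View pics/g.png

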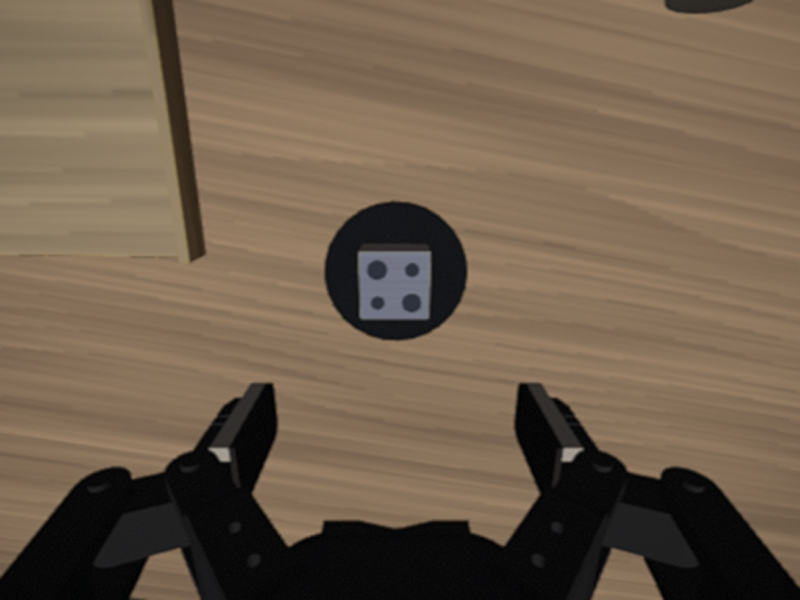

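The anvil sits flat on the pad: its top is centred at (395,285), and the disc runs from (326,202) to (467,340), centre (396,271). The offset is mostly parallax from the anvil's height. I'll check the numbers while moving on.

```bash
python3 -c "
from h import *
import pickle;c=pickle.load(open('c.pkl','rb'))
print(w([[395,285]],36,c,1.5625),w([[396.5,271]],8,c,1.5625),w([[326,271],[467,271],[396,202],[396,340]],8,c,1.5625).round(1))"
python3 -m inch '[[[0,-3,0,0.5],[-0.1,-7,0,0.5],[-0.2,-11,0,0.5],[-0.3,-15,0,0.5],[-0.4,-19,0,0.5],[-0.5,-23,0,0.5],[-0.5,-27,0,0.5],[-0.6,-31,0,0.5]]]'
python3 -c "
from h import *
go([377.9,310.6,172],10)"
```

```text
[[ 498.31898002 -276.08516377]] [[ 501.12046381 -276.7171851 ]] [[ 491.4 -224.2]
 [ 510.8 -329.3]
 [ 551.4 -267. ]
 [ 444.9 -286.8]]
clock: 25.77
eef_pos: [435.0, 30.0, 171.4]
tool_rot: [-3.141, 0.003, 0.175]
force: [0.5, 0.2, -0.1]
width: 85.0
gripper_force: 0.0
shift cm [ -0.74 -28.63  -0.05] turn 0.0 yaw now 10.0 q7 -1.557321674195503 t 25.7667
```

```bash
python3 -m inch '[[[-0.1,-4,0,0],[-0.2,-8,0,0],[-0.3,-12,0,0],[-0.4,-16,0,0],[-0.5,-20,0,0],[-0.6,-24,0,0],[-0.6,-27,0,0],[-0.7,-28.7,0,0]]]'
python3 -m inch '[[[0,0,1,0],[0,0,4,0],[0,0,7.5,0],[0,0,10,0],[0,0,10,0],[0,0,10,0],[0,0,10,0]]]'
python3 -c "
from h import *
go([377.9,310.6,52.8],10)"
```

```text
clock: 26.43
eef_pos: [377.6, 313.8, 171.2]
tool_rot: [-3.141, 0.002, 0.18]
force: [-0.8, 0.8, 0.1]
width: 84.7
gripper_force: 0.0
clock: 27.02
eef_pos: [380.0, 309.8, 72.9]
tool_rot: [3.141, 0.0, 0.175]
force: [0.2, -0.1, 0.1]
width: 85.3
gripper_force: 0.0
shift cm [-0.19 -0.12  2.01] turn 0.0 yaw now 10.0 q7 -2.153290718803826 t 27.0167
```

```bash
python3 -m inch '[[[-0.2,-0.1,1.2,0],[-0.2,-0.1,2,0],[-0.2,-0.1,2,0],[-0.2,-0.1,2,0]]]'
python3 -m inch '[[[0,0,0,0],[0,0,0,0],[0,0,0,0],[0,0,0,0],[0,0,0,0],[0,0,0,0]]]' 4.8
python3 -m inch '[[[0,0,0,0],[0,0,0,0],[0,0,-2,0],[0,0,-5,0],[0,0,-9,0],[0,0,-12,0],[0,0,-12,0],[0,0,-12,0]]]'
python3 -c "
from h import *
go([599.5,-59.4,172],10)"
```

```text
clock: 27.35
eef_pos: [378.1, 310.6, 53.3]
tool_rot: [-3.141, -0.001, 0.175]
force: [-0.4, -0.2, 1.0]
width: 85.4
gripper_force: 0.0
clock: 27.85
eef_pos: [378.3, 310.8, 53.5]
tool_rot: [-3.141, -0.001, 0.175]
force: [-0.8, 0.0, 5.4]
width: 59.1
gripper_force: 63.5
clock: 28.52
eef_pos: [378.6, 311.1, 174.3]
tool_rot: [-3.139, -0.004, 0.175]
force: [0.0, 0.1, -3.4]
width: 59.0
gripper_force: 65.5
shift cm [15.3  40.33  0.2 ] turn 0.0 yaw now 10.0 q7 -2.150662902881332 t 28.5167
```

```bash
python3 -m inch '[[[0.7,1.9,0,0],[1.9,4.9,0,0],[3.2,8.4,0,0],[4.6,12,0,0],[6,15.7,0,0],[7.4,19.4,0,0],[8.8,23.1,0,0],[10.2,26.8,0,0]]]'
python3 -m inch '[[[1.4,3.7,0,0],[2.7,7.1,0,0],[3.9,10.2,0,0],[4.6,12.3,0,0],[5.1,13.5,0,0],[5.1,13.5,2,0],[5.1,13.5,5,0],[5.1,13.5,8,0]]]'
python3 -m inch '[[[0,0,1.5,0],[0,0,3,0],[0,0,3,0],[0,0,3,0],[0,0,3,0]]]'
python3 -c "
from h import *
go([599.5,-59.4,50.5],10)"
```

```text
clock: 29.18
eef_pos: [524.1, 62.3, 170.8]
tool_rot: [-3.141, 0.004, 0.175]
force: [0.2, 1.0, -2.0]
width: 58.5
gripper_force: 65.6
clock: 29.85
eef_pos: [598.2, -58.8, 91.1]
tool_rot: [-3.141, 0.0, 0.176]
force: [0.5, 0.4, -3.5]
width: 59.0
gripper_force: 65.6
clock: 30.27
eef_pos: [598.7, -59.0, 62.8]
tool_rot: [-3.141, 0.0, 0.176]
force: [-0.2, -0.5, -1.9]
width: 59.0
gripper_force: 65.6
shift cm [0.08 0.05 1.23] turn 0.1 yaw now 10.1 q7 -1.3828967581302334 t 30.2667
```

```bash
python3 -m inch '[[[0.1,0,0.6,0],[0.1,0,1,0],[0.1,0,1.2,0],[0.1,0,1.2,0],[0.1,0,1.2,0],[0.1,0,1.2,0]]]'
python3 -m inch '[[[0,0,0,0],[0,0,0,0],[0,0,0,0],[0,0,0,0],[0,0,0,0]]]' 8.5
python3 -m inch '[[[0,0,-1,0],[0,0,-3,0],[0,0,-6,0],[0,0,-10,0],[0,0,-12,0],[0,0,-12,0],[0,0,-12,0]]]'
python3 -c "
from h import *
go([456,297.2,172],10.8)"
```

```text
clock: 30.77
eef_pos: [600.0, -59.4, 51.6]
tool_rot: [3.141, -0.001, 0.175]
force: [-1.5, -0.0, 6.2]
width: 58.8
gripper_force: 65.9
clock: 31.18
eef_pos: [599.7, -59.6, 50.5]
tool_rot: [3.142, 0.0, 0.175]
force: [0.6, -0.3, -1.1]
width: 85.0
gripper_force: 0.0
clock: 31.77
eef_pos: [600.6, -59.6, 172.7]
tool_rot: [3.141, -0.003, 0.175]
force: [0.7, -0.3, -0.4]
width: 85.0
gripper_force: 0.0
shift cm [ -8.02 -37.65   0.  ] turn -0.8 yaw now 10.0 q7 -1.3736812337480362 t 31.7667
```

Now the jar.

```bash
python3 -m inch '[[[-0.6,-3,0,-0.5],[-1.5,-7,0,-0.8],[-2.3,-11,0,-0.8],[-3.2,-15,0,-0.8],[-4,-19,0,-0.8],[-4.9,-23,0,-0.8],[-5.8,-27,0,-0.8],[-6.6,-31,0,-0.8]]]'
python3 -m inch '[[[-0.8,-3.7,0,0],[-1.4,-6.6,0.2,0],[-1.4,-6.6,3,0],[-1.4,-6.6,6,0],[-1.4,-6.6,9,0],[-1.4,-6.6,10,0],[-1.4,-6.6,10,0],[-1.4,-6.6,10,0]]]'
python3 -c "
from h import *
go([456,297.2,52.8],10.8)"
```

```text
clock: 32.43
eef_pos: [478.4, 235.2, 169.4]
tool_rot: [3.141, 0.003, 0.189]
force: [-0.3, 0.9, 0.2]
width: 85.0
gripper_force: 0.0
clock: 33.1
eef_pos: [454.2, 295.9, 70.2]
tool_rot: [3.141, 0.002, 0.189]
force: [-0.4, 1.0, -0.2]
width: 85.1
gripper_force: 0.0
shift cm [ 0.21 -0.09  1.74] turn 0.0 yaw now 10.8 q7 -2.0297559970003625 t 33.1
```

```bash
python3 -m inch '[[[0.1,-0.1,1,0],[0.1,-0.1,1.8,0],[0.1,-0.1,1.8,0],[0.1,-0.1,1.8,0]]]'
python3 -m inch '[[[0,0,0,0],[0,0,0,0],[0,0,0,0],[0,0,0,0],[0,0,0,0],[0,0,0,0],[0,0,0,0]]]' 3.5
python3 -m inch '[[[0,0,0,0],[0,0,0,0],[0,0,-2,0],[0,0,-5,0],[0,0,-9,0],[0,0,-12,0],[0,0,-12,0],[0,0,-12,0]]]'
python3 -c "
from h import *
go([577.5,63,172],10.8)"
```

```text
clock: 33.43
eef_pos: [455.3, 297.5, 52.7]
tool_rot: [3.142, 0.0, 0.189]
force: [-0.3, 1.0, -0.4]
width: 85.1
gripper_force: 0.0
clock: 34.02
eef_pos: [455.6, 297.8, 53.2]
tool_rot: [-3.141, -0.001, 0.189]
force: [-0.2, -0.4, 5.5]
width: 45.2
gripper_force: 62.1
clock: 34.68
eef_pos: [456.0, 298.1, 174.0]
tool_rot: [-3.14, -0.003, 0.189]
force: [-0.2, -0.6, -2.6]
width: 45.1
gripper_force: 62.2
shift cm [ 7.51 25.38  0.19] turn 0.0 yaw now 10.8 q7 -2.0245311830941124 t 34.6833
```

```bash
python3 -m inch '[[[0.6,2,0,0],[1.5,5,0,0],[2.5,8.5,0,0],[3.6,12.2,0,0],[4.7,15.8,0,0],[5.8,19.3,0,0],[6.7,22.5,0,0],[7.3,24.6,0,0]]]'
python3 -m inch '[[[0.2,0.8,0,0],[0.2,0.8,3,0],[0.2,0.8,6,0],[0.2,0.8,9,0],[0.2,0.8,11,0],[0.2,0.8,11,0],[0.2,0.8,11,0],[0.2,0.8,11,0]]]'
python3 -c "
from h import *
go([577.2,63,50.4],10.8)"
```

```text
clock: 35.35
eef_pos: [573.1, 64.8, 170.3]
tool_rot: [3.139, 0.004, 0.185]
force: [-0.2, 0.2, -0.8]
width: 45.1
gripper_force: 62.1
clock: 36.02
eef_pos: [576.9, 63.0, 63.0]
tool_rot: [-3.141, -0.0, 0.19]
force: [0.4, 0.0, -1.2]
width: 45.3
gripper_force: 61.9
shift cm [0.03 0.01 1.26] turn 0.1 yaw now 10.9 q7 -1.57414027202752 t 36.0167
```

```bash
python3 -m inch '[[[0,0,0.6,0],[0,0,1,0],[0,0,1.2,0],[0,0,1.2,0],[0,0,1.2,0],[0,0,1.2,0]]]'
python3 -m inch '[[[0,0,0,0],[0,0,0,0],[0,0,0,0],[0,0,0,0],[0,0,0,0],[0,0,0,0],[0,0,0,0]]]' 8.5
python3 -m inch '[[[0,0,-1,0],[0,0,-3,0],[0,0,-6,0],[0,0,-10,0],[0,0,-12,0],[0,0,-12,0],[0,0,-12,0]]]'
python3 -c "
from h import *
go([534,283.5,172],9.8)"
```

```text
clock: 36.52
eef_pos: [577.1, 62.4, 51.3]
tool_rot: [-3.142, -0.001, 0.189]
force: [0.2, -0.3, 2.5]
width: 45.2
gripper_force: 62.3
clock: 37.1
eef_pos: [576.7, 62.2, 50.6]
tool_rot: [3.142, 0.0, 0.189]
force: [-0.7, 0.0, 0.1]
width: 85.1
gripper_force: 0.0
clock: 37.68
eef_pos: [577.6, 62.3, 172.7]
tool_rot: [3.141, -0.004, 0.189]
force: [-0.3, -0.2, 0.4]
width: 85.3
gripper_force: 0.0
shift cm [ -0.13 -22.55   0.06] turn 1.0 yaw now 10.8 q7 -1.5648037174828304 t 37.6833
```

```bash
python3 -m inch '[[[0,-3,0,0.5],[0,-7,0,1],[-0.1,-11,0,1],[-0.1,-15,0,1],[-0.1,-19,0,1],[-0.1,-22,0,1],[-0.1,-22.5,0,1],[-0.1,-22.5,0,1]]]'
python3 -m inch '[[[0,0,3,0],[0,0,6,0],[0,0,9,0],[0,0,10,0],[0,0,10,0],[0,0,10,0],[0,0,10,0]]]'
python3 -c "
from h import *
go([534,283.5,54.4],9.8)"
```

```text
clock: 38.35
eef_pos: [531.1, 286.0, 169.1]
tool_rot: [-3.141, 0.003, 0.177]
force: [0.2, -1.0, -0.2]
width: 85.3
gripper_force: 0.0
clock: 38.93
eef_pos: [534.8, 282.8, 72.1]
tool_rot: [-3.141, -0.002, 0.171]
force: [0.1, 0.4, 0.4]
width: 84.9
gripper_force: 0.0
shift cm [-0.07 -0.08  1.77] turn -0.0 yaw now 9.8 q7 -1.9463863753452701 t 38.9333
```

```bash
python3 -m inch '[[[-0.1,-0.1,1,0],[-0.1,-0.1,1.8,0],[-0.1,-0.1,1.8,0],[-0.1,-0.1,1.8,0]]]'
python3 -m inch '[[[0,0,0,0],[0,0,0,0],[0,0,0,0],[0,0,0,0],[0,0,0,0],[0,0,0,0],[0,0,0,0]]]' 3.5
python3 -m inch '[[[0,0,0,0],[0,0,0,0],[0,0,-2,0],[0,0,-5,0],[0,0,-9,0],[0,0,-12,0],[0,0,-12,0],[0,0,-12,0]]]'
python3 -c "
from h import *
go([517.5,-7.3,172],9.8)"
```

```text
clock: 39.27
eef_pos: [531.9, 283.7, 52.3]
tool_rot: [3.141, 0.001, 0.172]
force: [-0.0, -0.4, 0.9]
width: 84.8
gripper_force: 0.0
clock: 39.85
eef_pos: [532.8, 284.0, 53.2]
tool_rot: [-3.141, -0.001, 0.172]
force: [0.0, -0.3, 5.0]
width: 44.6
gripper_force: 61.7
clock: 40.52
eef_pos: [532.9, 284.3, 173.9]
tool_rot: [-3.141, -0.003, 0.172]
force: [0.3, 0.7, -1.9]
width: 44.4
gripper_force: 61.8
shift cm [-6.5  28.47  0.14] turn 0.0 yaw now 9.8 q7 -1.9440971236469435 t 40.5167
```

```bash
python3 -m inch '[[[-0.5,2,0,0],[-1.2,5,0,0],[-2,8.5,0,0],[-2.9,12.2,0,0],[-3.8,16.2,0,0],[-4.7,20,0,0],[-5.5,23.5,0,0],[-6.2,26.5,0,0]]]'
python3 -m inch '[[[-0.4,1.5,0,0],[-0.4,2,3,0],[-0.4,2,6,0],[-0.4,2,9,0],[-0.4,2,11,0],[-0.4,2,11,0],[-0.4,2,11,0],[-0.4,2,11,0]]]'
python3 -c "
from h import *
go([516.7,-7.3,51.5],9.8)"
```

```text
clock: 41.18
eef_pos: [514.1, 9.0, 170.6]
tool_rot: [3.141, 0.005, 0.17]
force: [0.3, -0.3, -0.2]
width: 44.5
gripper_force: 61.8
clock: 41.85
eef_pos: [515.8, -8.1, 62.7]
tool_rot: [-3.141, 0.001, 0.172]
force: [1.3, 1.1, -1.1]
width: 44.1
gripper_force: 61.7
shift cm [ 0.11 -0.07  1.12] turn 0.0 yaw now 9.8 q7 -1.4787448425721021 t 41.85
```

```bash
python3 -m inch '[[[0.1,0,0.6,0],[0.1,0,1,0],[0.1,0,1.1,0],[0.1,0,1.1,0],[0.1,0,1.1,0],[0.1,0,1.1,0]]]'
python3 -m inch '[[[0,0,0,0],[0,0,0,0],[0,0,0,0],[0,0,0,0],[0,0,0,0],[0,0,0,0],[0,0,0,0]]]' 8.5
python3 -m inch '[[[0,0,-1,0],[0,0,-3,0],[0,0,-6,0],[0,0,-10,0],[0,0,-14,0],[0,0,-18,0],[0,0,-20,0],[0,0,-20,0]]]'
python3 -m inch '[[[4,0,0,0],[4,0,0,0],[4,0,0,0],[4,0,0,0]]]'
python3 -c "
from h import *
im,c=snap('wrist','i.png');import pickle;pickle.dump(c,open('c.pkl','wb'))"
```

```text
clock: 42.35
eef_pos: [517.1, -8.1, 52.0]
tool_rot: [3.141, -0.001, 0.172]
force: [0.1, -0.4, -1.5]
width: 44.4
gripper_force: 61.8
clock: 42.93
eef_pos: [516.9, -8.1, 51.7]
tool_rot: [3.142, -0.0, 0.172]
force: [0.3, -0.9, 0.8]
width: 85.3
gripper_force: 0.0
clock: 43.6
eef_pos: [519.9, -8.0, 257.5]
tool_rot: [3.14, -0.011, 0.171]
force: [-0.0, -0.3, 0.7]
width: 85.1
gripper_force: 0.0
clock: 43.93
eef_pos: [555.4, -1.3, 251.0]
tool_rot: [-3.141, 0.002, 0.172]
force: [-0.8, 0.1, -0.6]
width: 85.1
gripper_force: 0.0
```

View pics/i.png

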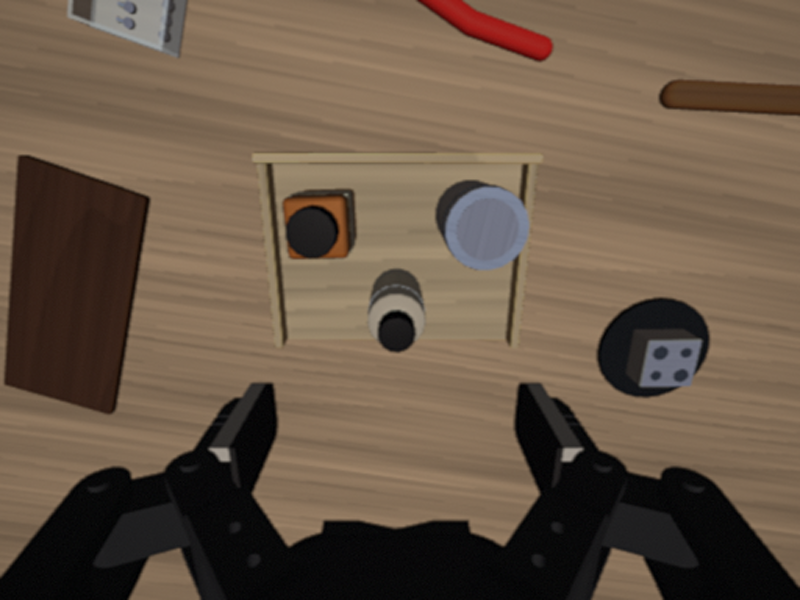

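The wrist view shows all three containers upright in the rack. Jar lid is at (312,231), tin (487,228), cap (397,331), and the anvil is on the pad at (670,362). I'll compare these with the first wrist measurement.

```bash
python3 -c "
from h import *
import pickle;c=pickle.load(open('c.pkl','rb'))
for n,p,z in(('jarlid 577.8 63.9',[312,231],105),('tin 600 -58.7',[487,228],95),('bottle 519.3 -7.9',[397,331],116),('back 618.2,123.4',[254,157],40),('back 657.3 -100.8',[542,154],40)):print(n,w([p],z,c,1.5625).round(1))
a=w([[284,197],[346,193],[348,257],[287,259]],86,c,1.5625);print(a.mean(0),[np.degrees(np.arctan2(*(a[(i+1)%4]-a[i])[::-1])).round(1) for i in range(4)])
im=cv2.imread('pics/c.png')[170:290,240:370];jm=cv2.imread('pics/i.png')[163:283,252:382]
cv2.imwrite('pics/j.png',cv2.resize(np.hstack([im,jm]),(780,360),interpolation=cv2.INTER_CUBIC))"
```

```text
jarlid 577.8 63.9 [[579.   60.7]]
tin 600 -58.7 [[600.2 -59.4]]
bottle 519.3 -7.9 [[520.3  -8.6]]
back 618.2,123.4 [[616.6 123.3]]
back 657.3 -100.8 [[ 657.7 -101.4]]
[578.38051649  61.15972119] [np.float64(-76.6), np.float64(-170.6), np.float64(101.7), np.float64(7.7)]
```

View pics/j.png

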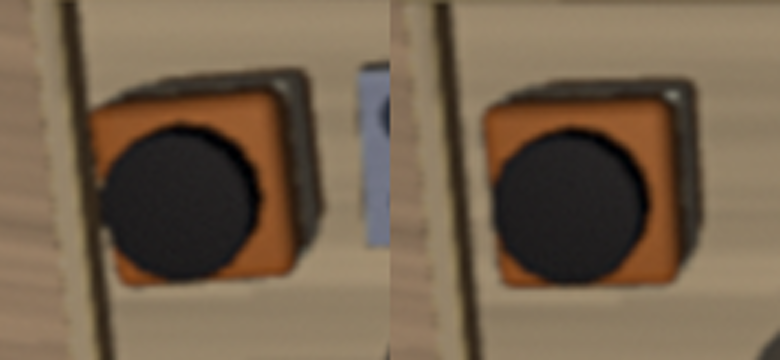

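The jar is about 3 mm and 4° off its starting pose. The tin and bottle are within about 1 mm, and everything is upright, so that is close enough. Handing in.

```bash
python3 -c "
from cell import order
print(order.finish_job())"
```

```text
the job is handed in; nothing more can be done
None
```

The job is handed in after about 44 s: the anvil lies flat in the middle of the pad, and all three containers are back upright in the rack, the tin and bottle within about 1 mm of their starting spots and the jar about 3 mm and 4° off.

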